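# Close up the laundry bottles and the tablet tub

## Robot

A 6-joint arm with a two-finger parallel gripper is mounted at the origin on the work surface. World frame = base frame: x ahead of the robot, y to its left, z up, the work surface at z = 0. Lengths are in m, angles in rad, forces in N, time in s.
With the tool pointing down it reaches from about 0.225 to 0.875 m from the base axis. Payload 3.4 kg.
Tool frame: the origin (TCP) lies midway between the tips of the shut fingers; the grasp point (between the pads) lies 19 mm behind it (manip.grasp_offset is the distance from the TCP to the grasp point, in m); x points along the fingers, y is the direction in which the jaws open and shut, and the axes are right-handed (so a half turn about x gives the same grasp; the last joint's range is limited). The gripper opens to 85 mm and grips with 20 to 120 N. Pads are 22 mm wide; open, the fingers measure 114 mm over their backs; the gripper's body (76 mm by 85 mm) begins 54 mm behind the grasp point. The pads swing forward as they close: fully open they stand 13 mm farther back than shut.
Start: joints at [-0.121, 0.276, 1.505, -0, 1.361, -0.121], TCP at [0.575, -0, 0.231] pointing down, gripper open.
Joint ranges: [-2.89, 2.89], [-0.75, 2.08], [0.22, 2.7], [-1.18, 4.32], [0.11, 2.71], [-2.7, 2.7]. Speed limits (rad/s): [2.57, 2.57, 3.14, 3.14, 3.14, 3.14].

## Interface

Orientations are given as a unit quaternion [w, x, y, z].
In Python, from rig import manip gives the robot as it stands.
- The arm moves only by the shell command python3 -m creep 'ROWS' [OPENING] [FORCE]. ROWS is a JSON object of lists of equal length, an entry for each row: "delta_pos": the shift along the tool's x, y, z in cm, a list of three; "dr": the turn, a rotation vector about the tool's x, y, z in rad, a list of three. In form: {"delta_pos": [[dx, dy, dz], ...], "dr": [[rx, ry, rz], ...]}. A call has 1 to 10 rows; each row is the pose to reach, as a shift and turn from the pose commanded when the call began, along the tool's axes at that moment; what a row does not reach only later rows make up. A row lasts 1/10 s, in which the tool goes at most 50 mm and 8.59 degrees, less where a joint would pass 70% of its speed; a pose out of reach is approached as far as the arm can. A call with a gripper value outside its range is refused whole. OPENING is the opening, from -1 (shut) to 1 (fully open), set as the call begins (- or left out, the last holds). The fingers move at their own pace and stop on an object; FORCE is the grip in N (left out, the last holds). Time passes only in rows, so rows that repeat a pose let the fingers close. It gives the time, the measured TCP pose, the force and the opening at its end, in the units of the state.
- manip.get_state(): the state, without advancing time (a new reading comes with each control period).
- manip.get_image(name): name is "scene" or "side" or "wrist"; returns a dict with "pixels" (480x640x3 uint8, blue, green, red), "depth" (480x640 float32, m along the optical axis (not along the pixel's ray), 0 where there is no reading), "intrinsics" (3x3 intrinsics, pixels), "rvec" (rotation vector, rad) and "tvec" (3), from world to camera coordinates, as OpenCV has them. Camera axes: x right, y down, z forward; pixel columns grow to the right and rows downward; lengths in m; the calibration is good to about 2 mm. A picture is of the moment at which its call begins.
- manip.sign_off(): hands the job in, once; it reports no verdict.
The state is a dict: "clock": time; "qpos": joint angles; "qd": joint speeds; "effort": joint torques, N m; "position": TCP position; "ee_rot": TCP orientation; "contact_force": force on the tool from outside, world axes, zero at the start; "moment": the same for the moment, N m; "width": finger opening in m.
Only numpy, scipy, OpenCV 4.12 (cv2) and the standard library are available. Lean on these libraries where they do the work, as an engineer would, in place of code of your own. Each camera call takes 0.05 s, during which the arm holds its last target. There are 200 camera calls.

## Task

Wash day is done: put each rinsed dosing cup back, mouth down, over the screw cap of the bottle of its own colour so that it sits squarely down on the bottle's shoulder, and put the plum lid on the tablet tub and press it down until it has snapped home, level all the way round. Leave the bottles standing upright where they are, and do not disturb the brush and the scoop.

Things in the scene. Friction and masses are not known exactly. Their poses are not given: they have to be found in the camera images.
- blue_cup: blue plastic dosing cup, standing mouth down on the worktop at the start: a hollow round cup, 56 mm outside diameter, 52 mm high, wall 3 mm, closed top 4 mm thick, 30 g. Origin: centre of the mouth rim (its lowest point as it stands), z up to the closed top. Round, so any yaw; grip across its diameter from above.
- green_cup: green plastic dosing cup, standing mouth down on the worktop at the start: a hollow round cup, 56 mm outside diameter, 52 mm high, wall 3 mm, closed top 4 mm thick, 30 g. Origin: centre of the mouth rim (its lowest point as it stands), z up to the closed top. Round, so any yaw; grip across its diameter from above.
- coral_cup: coral (orange-red) plastic dosing cup, standing mouth down on the worktop at the start: a hollow round cup, 56 mm outside diameter, 52 mm high, wall 3 mm, closed top 4 mm thick, 30 g. Origin: centre of the mouth rim (its lowest point as it stands), z up to the closed top. Round, so any yaw; grip across its diameter from above.
- blue_bottle: blue round full laundry bottle, white label, upright, loose, 0.6 kg: 84 mm diameter, shoulder 135 mm up, flat to 38 mm from the axis; on it a shut white screw cap, 32 mm diameter, bevelled top at 158 mm. The cup of this colour goes over the screw cap (8 mm play each side) until its rim rests on the shoulder: cup origin 135 mm above bottle origin. Origin: centre of the base, z up.
- green_bottle: green round full laundry bottle, white label, upright, loose, 0.6 kg: 84 mm diameter, shoulder 135 mm up, flat to 38 mm from the axis; on it a shut white screw cap, 32 mm diameter, bevelled top at 158 mm. The cup of this colour goes over the screw cap (8 mm play each side) until its rim rests on the shoulder: cup origin 135 mm above bottle origin. Origin: centre of the base, z up.
- coral_bottle: coral (orange-red) round full laundry bottle, white label, upright, loose, 0.6 kg: 84 mm diameter, shoulder 135 mm up, flat to 38 mm from the axis; on it a shut white screw cap, 32 mm diameter, bevelled top at 158 mm. The cup of this colour goes over the screw cap (8 mm play each side) until its rim rests on the shoulder: cup origin 135 mm above bottle origin. Origin: centre of the base, z up.
- lid: plum (purple) round lid of the tub, lying plug down on the worktop: 122 mm diameter, 25 mm thick, tapering to 84 mm at its flat bottom; on top a grip bar along x, 62 mm long, 14 mm wide (y), 16 mm high, top 41 mm above the origin. 70 g. Any yaw fits. Seated in the tub: origin 68 mm above the tub's origin, bar top 109 mm above the worktop. Origin: centre of the flat bottom, z up.
- tub: white round tub of tablets, plum band, fixed: 123 mm outside, open rim 80 mm high. Four grey sprung lugs (45, 135, 225, 315 degrees about z), tops 97 mm high, reach 2.5 mm over the lid edge. Laid on, the lid rests on them 10 mm too high; pressed level with 8 to 15 N on the bar, or about 10 N on each high side, it snaps home and stays. Origin: centre of the base, z up.
- brush: wooden scrubbing brush lying bristles down, 167 mm long (x from -78 to 90 mm), 40 mm wide, 31 mm high. Not part of the job. Origin: on the worktop under it, 6 mm from mid-length.
- scoop: cream plastic powder scoop, empty: cup 56 x 44 x 34 mm with a handle towards -x, 130 mm long over all. Not part of the job. Origin: on the worktop under the root of the handle.
There are look-alikes about, which are no part of the job. What is shaped like the lid but green or red is not meant.

How it is judged:
By the outcome, as a careful person would: the job done as asked, in the order asked, and still so for the second after the job is handed in, with the robot touching nothing.
It also fails if it takes over 141 s, if anything falls off the work surface, if the arm or the gripper's body presses on something with over 40 N, if the wrist force passes 120 N, or if a joint passes its speed limit or range.

## Working session

There is one attempt and no reset: what is moved stays moved. The work goes in short steps, Python scripts to look and compute and a shell command to move; the robot and the scene stay as the last step left them, time stands still between calls to the robot, and variables do not carry over. Pictures are saved under pics/ and viewed, about 12 in all and at most 16, crops included, and the job is handed in when it is done.

```bash
mkdir -p pics; ls
cat > h.py <<'E'
import numpy as np, cv2
from rig import manip
def cam(n):
    d=manip.get_image(n); R=cv2.Rodrigues(np.array(d["rvec"],float))[0]; t=np.array(d["tvec"],float).ravel()
    return d["pixels"],d["depth"],np.array(d["intrinsics"]),R,t
def cloud(dep,K,R,t):
    v,u=np.indices(dep.shape); x=(u-K[0,2])/K[0,0]*dep; y=(v-K[1,2])/K[1,1]*dep
    return (np.stack([x,y,dep],-1)-t)@R
E
python3 - <<'E'
from h import *
print(manip.get_state())
for n in("scene","side"):
    p,d,K,R,t=cam(n); cv2.imwrite(f"pics/{n}0.png",p); print(n,K.tolist(),(-R.T@t),R[2]); np.savez(f"{n}0.npz",p=p,d=d,K=K,R=R,t=t)
E
```

```text
pics
{'clock': 0.0, 'qpos': array([-1.20970256e-01,  2.76589168e-01,  1.50615131e+00,  1.67646755e-05,
        1.36070799e+00, -1.21011528e-01]), 'qd': array([-3.68075572e-04, -9.85535922e-04,  8.09266276e-04, -7.74540933e-04,
       -1.93517722e-05, -2.73383722e-04]), 'effort': array([ 6.20495921e-04, -4.16768074e+01, -2.45808578e+01, -1.52056768e-04,
        1.11346930e-02,  1.69860516e-05]), 'position': array([5.74459330e-01, 8.34601883e-05, 2.30435802e-01]), 'ee_rot': array([ 0.49948909,  0.49959034,  0.50052936, -0.50039035]), 'contact_force': array([ 0.62128569, -0.68658722, -0.21854367]), 'moment': array([ 0.04701019, -0.00809209, -0.04642307]), 'width': 0.08535318872269057}
scene [[544.560211698164, 0.0, 324.6720607944534], [0.0, 544.560211698164, 233.49397807315177], [0.0, 0.0, 1.0]] [1.06684507 0.91733052 1.02220449] [-0.38842103 -0.63277029 -0.66987377]
side [[482.65650259969084, 0.0, 313.91916331235973], [0.0, 482.65650259969084, 232.75882505572037], [0.0, 0.0, 1.0]] [-0.02763075 -0.51657627  0.8887119 ] [ 0.48138409  0.45878354 -0.7468514 ]
```

View pics/scene0.png

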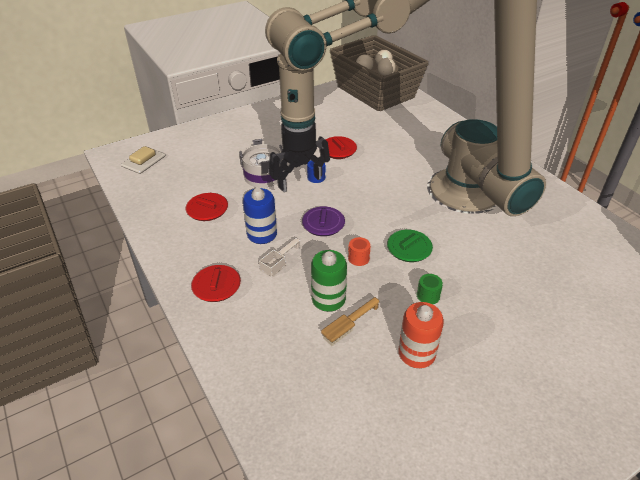

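View pics/side0.png

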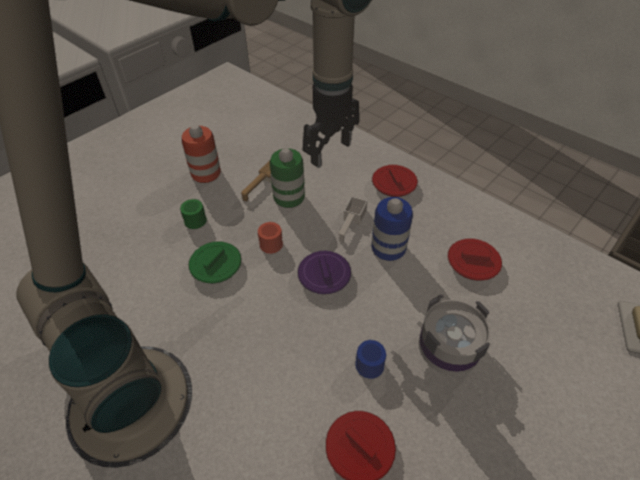

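Scene view: cups at blue (316,172), coral (359,251) and green (430,288). Bottles at blue (260,215), green (329,280) and coral (421,335). The plum lid is at (323,220); its look-alikes are red at (207,206), (216,282) and (341,147), and green at (410,245). The tub is at (262,160), the scoop at (278,255) and the brush at (350,320). I choose the plum lid at (323,220), or (324,272) in the side view.

```bash
cat > m.py <<'E'
from h import *
from scipy.optimize import least_squares
def circ(P,r):
    f=lambda c:np.hypot(P[:,0]-c[0],P[:,1]-c[1])-r
    s=least_squares(f,P.mean(0),loss="soft_l1",f_scale=.002); return s.x,np.abs(f(s.x)).mean()
HUE={"blue":(110,130),"green":(50,75),"coral":(0,12),"plum":(131,160)}
def blobs(z,col):
    hsv=cv2.cvtColor(z["p"],cv2.COLOR_BGR2HSV); lo,hi=HUE[col]
    m=cv2.inRange(hsv,(lo,90,40),(hi,255,255)); n,L,S,C=cv2.connectedComponentsWithStats(m)
    return [(L==i,C[i],S[i,4]) for i in range(1,n) if S[i,4]>120]
E
python3 - <<'E'
from m import *
for n in("scene","side"):
    z=np.load(f"{n}0.npz"); X=cloud(z["d"],z["K"],z["R"],z["t"])
    for c in HUE:
        for m,C,a in blobs(z,c):
            P=X[m&(z["d"]>0)]; q=np.percentile(P[:,2],[5,50,97])
            if len(P)and q[2]<.3 and P[:,0].max()<1.2: print(n,c,C.round(),a,"med",np.median(P,0).round(3),"z",q.round(3))
E
```

```text
scene blue [315. 172.] 228 med [ 0.378 -0.274  0.031] z [0.001 0.031 0.245]
scene blue [259. 205.] 674 med [ 0.64  -0.111  0.129] z [0.098 0.129 0.137]
scene blue [261. 227.] 139 med [ 0.644 -0.1    0.058] z [0.05  0.058 0.067]
scene blue [262. 238.] 183 med [ 0.643 -0.1    0.018] z [0.006 0.018 0.029]
scene green [409. 245.] 1123 med [0.321 0.136 0.026] z [0.022 0.026 0.042]
scene green [329. 270.] 879 med [0.608 0.185 0.132] z [0.1   0.132 0.137]
scene green [429. 288.] 604 med [0.385 0.292 0.049] z [0.007 0.049 0.055]
scene green [328. 294.] 139 med [0.615 0.198 0.058] z [0.052 0.058 0.066]
scene green [329. 305.] 191 med [0.614 0.198 0.018] z [0.007 0.018 0.03 ]
scene coral [610. 113.] 1054 med [-0.794 -0.075 -0.007] z [-0.353 -0.007  0.267]
scene coral [341. 147.] 562 med [ 0.226 -0.357  0.026] z [0.014 0.026 0.042]
scene coral [206. 206.] 950 med [ 0.722 -0.299  0.025] z [0.017 0.025 0.04 ]
scene coral [359. 251.] 565 med [0.457 0.095 0.046] z [0.004 0.046 0.056]
scene coral [215. 283.] 1442 med [ 0.817 -0.007  0.024] z [0.02  0.024 0.04 ]
scene coral [422. 324.] 1190 med [0.52
[... 679 characters left out ...]
0.049] z [0.008 0.049 0.055]
side green [214. 262.] 1608 med [0.311 0.121 0.026] z [0.023 0.026 0.042]
side coral [198. 143.] 711 med [0.492 0.38  0.129] z [0.099 0.129 0.138]
side coral [203. 165.] 145 med [0.486 0.37  0.058] z [0.049 0.058 0.067]
side coral [394. 180.] 1130 med [ 0.805 -0.021  0.025] z [0.021 0.025 0.041]
side coral [206. 177.] 198 med [0.487 0.37  0.017] z [0.003 0.017 0.028]
side coral [270. 237.] 647 med [0.44  0.071 0.049] z [0.005 0.049 0.055]
side coral [474. 259.] 1759 med [ 0.709 -0.313  0.025] z [0.022 0.025 0.041]
side coral [360. 446.] 3927 med [ 0.218 -0.377  0.026] z [0.023 0.026 0.042]
side plum [323. 270.] 982 med [ 0.462 -0.076  0.026] z [0.023 0.026 0.042]
```

Run:
```python
import cv2,numpy as np
a=cv2.imread("pics/side0.png")[220:400,160:520]; cv2.imwrite("pics/sidecrop.png",cv2.resize(a,(800,400),interpolation=cv2.INTER_CUBIC))
```

```text
(no output)
```

View pics/sidecrop.png

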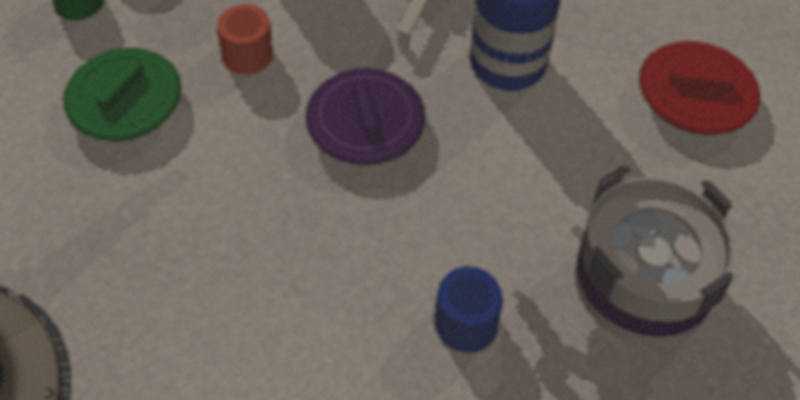

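The close crop confirms the plum lid (crop 365,115) lies bar up, with no other plum thing like it. The blue cup is at (468,308) and the tub at (655,255), open and with four lugs. Next come precise centres.

```bash
cat > fit.py <<'E'
from m import *
def wall(names,cxy,r,zr,rad=None):
    out=[]
    for z in names:
        X=cloud(z["d"],z["K"],z["R"],z["t"]); ok=(z["d"]>0)
        P=X[ok]; s=(P[:,2]>zr[0])&(P[:,2]<zr[1])&(np.hypot(P[:,0]-cxy[0],P[:,1]-cxy[1])<(rad or r+.02)); P=P[s,:2]
        out.append((*circ(P,r),len(P)) if len(P)>10 else None); out.append(P)
    A=np.vstack(out[1::2]); c,e=circ(A,r)
    return c.round(4),round(e,4),[(o[0].round(4),round(o[1],4),o[2]) for o in out[::2] if o]
if __name__=="__main__":
    V=[np.load("scene0.npz"),np.load("side0.npz")]
    for n,c in dict(blue=(.36,-.285),green=(.375,.28),coral=(.448,.083)).items(): print("cup",n,wall(V,c,.028,(.008,.042)))
    for n,c in dict(blue=(.622,-.13),green=(.592,.167),coral=(.51,.4)).items():
        print("bot",n,wall(V,c,.042,(.012,.122),.06)); print(" cap",wall(V,c,.016,(.140,.152),.025))
    print("tub",wall(V,(.52,-.365),.0615,(.01,.075),.08))
    # lid: bar and rim
    for z in V:
        X=cloud(z["d"],z["K"],z["R"],z["t"]); P=X[z["d"]>0]; d=np.hypot(P[:,0]-.463,P[:,1]+.073)
        B=P[(d<.04)&(P[:,2]>.036)&(P[:,2]<.05)][:,:2]; T=P[(d<.08)&(P[:,2]>.017)&(P[:,2]<.033)][:,:2]
        (c,s,a)=cv2.minAreaRect(B.astype(np.float32)*1000); print("bar",c,s,a,len(B)); print("rim",cv2.minEnclosingCircle(T.astype(np.float32)*1000))
        L=P[(np.hypot(P[:,0]-.52,P[:,1]+.365)<.09)&(P[:,2]>.084)&(P[:,2]<.11)]; 
        print("lugs",len(L)); h=np.degrees(np.arctan2(L[:,1]+.365,L[:,0]-.52))%360; print(np.histogram(h,18,(0,360))[0], L[:,2].max())
E
python3 fit.py
```

```text
cup blue (array([ 0.36  , -0.2881]), np.float64(0.001), [(array([ 0.3604, -0.2888]), np.float64(0.0019), 98), (array([ 0.3598, -0.2879]), np.float64(0.0006), 232)])
cup green (array([0.3751, 0.2826]), np.float64(0.0012), [(array([0.3753, 0.2819]), np.float64(0.0012), 216), (array([0.375 , 0.2831]), np.float64(0.0011), 223)])
cup coral (array([0.4484, 0.0826]), np.float64(0.0012), [(array([0.4484, 0.082 ]), np.float64(0.0014), 201), (array([0.4484, 0.083 ]), np.float64(0.0008), 216)])
bot blue (array([ 0.6269, -0.1356]), np.float64(0.0012), [(array([ 0.6272, -0.1361]), np.float64(0.0016), 960), (array([ 0.6267, -0.1351]), np.float64(0.0009), 1197)])
 cap (array([ 0.6274, -0.1354]), np.float64(0.0016), [(array([ 0.6276, -0.1361]), np.float64(0.002), 56), (array([ 0.6273, -0.135 ]), np.float64(0.0012), 79)])
bot green (array([0.5932, 0.164 ]), np.float64(0.0011), [(array([0.5935, 0.1635]), np.float64(0.0011), 1103), (array([0.5929, 0.1645]), np.float64(0.0011), 1054)])
 cap (array([0.5937, 0.1639]), np.float64(0.0014), [(array([0.5938, 0.1633]), np.float64(0.0013), 68), (array([0.5936, 
[... 332 characters left out ...]
float64(0.0015), 58)])
tub (array([ 0.4838, -0.3722]), np.float64(0.0174), [(array([ 0.4934, -0.3744]), np.float64(0.0095), 837), (array([ 0.476 , -0.3942]), np.float64(0.0181), 2594)])
bar (463.59588623046875, -75.43240356445312) (62.968170166015625, 13.844013214111328) 53.487789154052734 74
rim ((466.2076721191406, -78.48333740234375), 64.5533218383789)
lugs 111
[ 0  0  0  5 25  9  0  0  8  8  0  8 26  0  0  9 13  0] 0.10124871869283993
bar (460.2750244140625, -78.39915466308594) (62.98117446899414, 14.089733123779297) 52.245792388916016 143
rim ((460.10369873046875, -77.9734115600586), 61.697425842285156)
lugs 291
[ 0  0  0  4 25 26  0  0 45 57  0 10 50  0  0 43 31  0] 0.10009575630277691
```

```bash
python3 -m creep '{"delta_pos": [[0,-3,4],[0,-6,8],[0,-9,12],[0,-12,16],[0,-15,20],[0,-18,24],[0,-20.5,27.5],[0,-21.5,28.8],[0,-21.5,28.8],[0,-21.5,28.8]], "dr": [[0,0,0],[0,0,0],[0,0,0],[0,0,0],[0,0,0],[0,0,0],[0,0,0],[0,0,0],[0,0,0],[0,0,0]]}' 1 30
python3 - <<'E'
from fit import *
V=[np.load("scene0.npz"),np.load("side0.npz")]
for z in V:
    X=cloud(z["d"],z["K"],z["R"],z["t"]); P=X[z["d"]>0]
    c=np.array([.51,-.39])
    for _ in range(5):
        d=np.hypot(*(P[:,:2]-c).T); s=(P[:,2]>.01)&(P[:,2]<.07)&(d>.055)&(d<.072); c,e=circ(P[s,:2],.0615)
    print("wall",c,e,s.sum())
    L=P[(np.hypot(*(P[:,:2]-c).T)<.085)&(P[:,2]>.085)&(P[:,2]<.105),:2]; h=np.degrees(np.arctan2(*(L-c).T[::-1]))%360
    print([(k,L[(h//90)==k].mean(0).round(4),h[(h//90)==k].mean().round(1)) for k in range(4) if ((h//90)==k).any()])
    Q=P[(abs(P[:,2]-.08)<.003)&(np.hypot(*(P[:,:2]-c).T)<.075),:2]; print("rim",circ(Q,.060))
E
```

```text
clock: 1.1
position: [0.3599, -0.2877, 0.231]
ee_rot: [0.499, 0.501, 0.5, -0.5]
contact_force: [0.2, -0.2, 0.2]
width: 0.0853
wall [ 0.49854503 -0.3819083 ] 0.0024170177382270668 537
[(0, array([ 0.5181, -0.3212]), np.float64(72.1)), (1, array([ 0.4399, -0.3656]), np.float64(164.4)), (2, array([ 0.4841, -0.4418]), np.float64(256.4)), (3, array([ 0.5612, -0.3963]), np.float64(347.0))]
rim (array([ 0.50085554, -0.38149121]), np.float64(0.0028051807032165948))
wall [ 0.49789447 -0.38245282] 0.0014893410186117113 1125
[(0, array([ 0.5136, -0.323 ]), np.float64(75.2)), (1, array([ 0.4364, -0.3663]), np.float64(165.3)), (2, array([ 0.4799, -0.4433]), np.float64(253.5)), (3, array([ 0.5575, -0.3995]), np.float64(344.0))]
rim (array([ 0.49749191, -0.38291656]), np.float64(0.0018165666626964543))
```

```bash
python3 -m creep '{"delta_pos": [[4,0,0],[8,0,0],[12,0,0],[15,0,0],[18,0,0],[20,0,0],[21.4,0,0],[21.9,0,0],[21.9,0,0]], "dr": [[0,0,0],[0,0,0],[0,0,0],[0,0,0],[0,0,0],[0,0,0],[0,0,0],[0,0,0],[0,0,0]]}' 1 30
python3 -m creep '{"delta_pos": [[0,0,0],[0,0,0],[0,0,0],[0,0,0],[0,0,0],[0,0,0],[0,0,0],[0,0,0]], "dr": [[0,0,0],[0,0,0],[0,0,0],[0,0,0],[0,0,0],[0,0,0],[0,0,0],[0,0,0]]}' -1 30
python3 - <<'E'
from h import *
p=cam("side")[0]; cv2.imwrite("pics/g1.png",cv2.resize(p[240:440,260:500],(720,600)))
E
```

```text
clock: 2.0
position: [0.3604, -0.2869, 0.0118]
ee_rot: [0.5, 0.5, 0.501, -0.499]
contact_force: [-0.2, 0.6, -0.4]
width: 0.0855
clock: 2.8
position: [0.3608, -0.2885, 0.0134]
ee_rot: [0.501, 0.5, 0.499, -0.5]
contact_force: [-0.1, 1.5, 6.0]
width: 0.0555
```

View pics/g1.png

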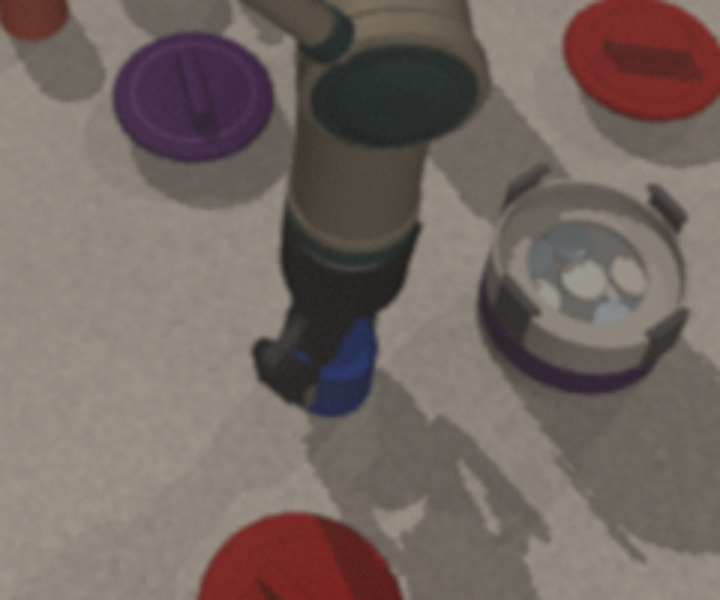

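The picture shows the blue cup (340,370) held between the fingers (width 55.5 mm). I'll lift it.

```bash
python3 -m creep '{"delta_pos": [[-1,0,0],[-3,0,0],[-7,0,0],[-11.5,0,0],[-16,0,0],[-20,0,0],[-22.5,0,0],[-23,0,0],[-23,0,0],[-23,0,0]], "dr": [[0,0,0],[0,0,0],[0,0,0],[0,0,0],[0,0,0],[0,0,0],[0,0,0],[0,0,0],[0,0,0],[0,0,0]]}' - 30
python3 - <<'E'
from h import *
s=manip.get_state();print(s['position'],s['width'])
p,d,K,R,t=cam("side"); cv2.imwrite("pics/g2.png",p)
X=cloud(d,K,R,t);hsv=cv2.cvtColor(p,cv2.COLOR_BGR2HSV);m=(cv2.inRange(hsv,(110,90,30),(130,255,255))>0)&(d>0)
P=X[m];P=P[(np.hypot(P[:,0]-.36,P[:,1]+.288)<.05)];print(len(P),np.percentile(P[:,2],[2,50,98]))
E
```

```text
clock: 3.85
position: [0.3592, -0.2872, 0.2409]
ee_rot: [0.499, 0.5, 0.501, -0.5]
contact_force: [0.0, -0.1, -1.3]
width: 0.0558
[ 0.3591937  -0.28718954  0.24093187] 0.055810259538546465
740 [0.23288077 0.27826973 0.28205525]
```

```bash
python3 -m creep '{"delta_pos": [[0,2,-1.2],[0,6,-3.5],[0,10,-5.7],[0,14,-8],[0,18,-10.3],[0,22,-12.5],[0,25,-14.3],[0,26.4,-15.1],[0,26.8,-15.3],[0,26.8,-15.3]], "dr": [[0,0,0],[0,0,0],[0,0,0],[0,0,0],[0,0,0],[0,0,0],[0,0,0],[0,0,0],[0,0,0],[0,0,0]]}' - 30
python3 -m creep '{"delta_pos": [[0,0,0],[0,0,0]], "dr": [[0,0,0],[0,0,0]]}' - 30
cat > held.py <<'E'
import sys; from fit import *
HUE2={"blue":(108,130),"green":(45,80),"coral":(0,14)}
def held(col,pos,zlo,zhi):
    for n in("scene","side"):
        p,d,K,R,t=cam(n); cv2.imwrite(f"pics/h_{n}.png",p); X=cloud(d,K,R,t);hsv=cv2.cvtColor(p,cv2.COLOR_BGR2HSV)
        m=(cv2.inRange(hsv,(HUE2[col][0],90,30),(HUE2[col][1],255,255))>0)&(d>0); P=X[m]
        P=P[(np.hypot(P[:,0]-pos[0],P[:,1]-pos[1])<.05)&(P[:,2]>zlo)&(P[:,2]<zhi)]
        if len(P)<30: print(n,"few",len(P));continue
        q=np.percentile(P[:,2],[2,50,98]); W=P[(P[:,2]<q[2]-.01)]
        print(n,len(P),"z",q.round(4),"wall",circ(W[:,:2],.028),len(W))
s=manip.get_state();print(s['position'],s['contact_force'],s['width'])
held(sys.argv[1],s['position'],float(sys.argv[2]),.4)
E
python3 held.py blue .2
```

```text
clock: 4.9
position: [0.6272, -0.1352, 0.2411]
ee_rot: [0.499, 0.499, 0.501, -0.501]
contact_force: [-0.9, 0.3, -0.2]
width: 0.0555
clock: 5.1
position: [0.6268, -0.136, 0.2427]
ee_rot: [-0.5, -0.5, -0.5, 0.501]
contact_force: [-0.2, 0.6, 0.3]
width: 0.0556
[ 0.62677537 -0.13601283  0.24266304] [-0.22462431  0.63800592  0.25611458] 0.055592278475274814
scene 565 z [0.2321 0.27   0.2838] wall (array([ 0.62557128, -0.13668294]), np.float64(0.0014745923105853437)) 312
side 531 z [0.2335 0.2736 0.2835] wall (array([ 0.62570101, -0.13567261]), np.float64(0.000935396650482544)) 264
```

```bash
python3 -m creep '{"delta_pos": [[2,0.1,0],[4,0.1,0],[6,0.1,0],[7.5,0.1,0],[8.5,0.1,0],[9,0.1,0],[9.2,0.1,0],[9.3,0.1,0],[9.4,0.1,0],[9.4,0.1,0]], "dr": [[0,0,0],[0,0,0],[0,0,0],[0,0,0],[0,0,0],[0,0,0],[0,0,0],[0,0,0],[0,0,0],[0,0,0]]}' - 30
python3 -m creep '{"delta_pos": [[0.1,0,0],[0.15,0,0],[0.2,0,0],[0.2,0,0]], "dr": [[0,0,0],[0,0,0],[0,0,0],[0,0,0]]}' - 30
python3 held.py blue .138
```

```text
clock: 6.2
position: [0.6293, -0.1351, 0.1488]
ee_rot: [0.5, 0.5, 0.5, -0.5]
contact_force: [0.1, 0.1, 0.1]
width: 0.0558
clock: 6.6
position: [0.6294, -0.1351, 0.1484]
ee_rot: [0.501, 0.5, 0.499, -0.5]
contact_force: [-2.4, 0.2, 7.2]
width: 0.0556
[ 0.62941262 -0.13510412  0.14844028] [-2.36986106  0.21017506  7.16866893] 0.05557220553246469
scene 500 z [0.1391 0.1785 0.19  ] wall (array([ 0.62803513, -0.13579634]), np.float64(0.0015983353244123889)) 263
side 477 z [0.1388 0.1796 0.1894] wall (array([ 0.62726088, -0.13441701]), np.float64(0.0014057178138032933)) 238
```

```bash
python3 -m creep '{"delta_pos": [[0,0,0],[0,0,0],[0,0,0],[0,0,0],[0,0,0],[0,0,0]], "dr": [[0,0,0],[0,0,0],[0,0,0],[0,0,0],[0,0,0],[0,0,0]]}' 1 30
python3 -m creep '{"delta_pos": [[-1,0,0],[-3,0,0],[-6,0,0],[-9.5,0,0],[-9.5,0,0]], "dr": [[0,0,0],[0,0,0],[0,0,0],[0,0,0],[0,0,0]]}' 1 30
python3 held.py blue .138
python3 - <<'E'
from h import *
s=manip.get_state()['position']; g=np.array([.3751,.2826,.012])-s; print("to green, tool cm",-g[2]*100,g[0]*100,-g[1]*100)
E
```

```text
clock: 7.3
position: [0.629, -0.135, 0.1461]
ee_rot: [0.5, 0.5, 0.5, -0.5]
contact_force: [-0.0, 0.1, 0.1]
width: 0.0855
clock: 7.8
position: [0.632, -0.136, 0.248]
ee_rot: [0.504, 0.502, 0.496, -0.498]
contact_force: [0.5, -0.2, 0.5]
width: 0.0851
[ 0.6319679  -0.13595999  0.24798138] [ 0.48285083 -0.2315638   0.53920553] 0.0851461333891901
scene 557 z [0.139  0.1785 0.1899] wall (array([ 0.62810338, -0.13563944]), np.float64(0.0016608714088373684)) 289
side 756 z [0.1393 0.1839 0.1894] wall (array([ 0.62782592, -0.13478887]), np.float64(0.0009205662973471629)) 334
to green, tool cm 23.103011825600632 -25.444470578301058 -41.77831984298494
```

Blue is seated: its top matches 187 mm once the same bias I saw on the worktop is taken off. Next, the green cup.

```bash
python3 -m creep '{"delta_pos": [[0,-2,-3.3],[0,-4.5,-7.4],[0,-7,-11.5],[0,-9.5,-15.6],[0,-12,-19.7],[0,-14.5,-23.8],[0,-17,-28],[0,-19.5,-32],[0,-22,-36.2],[0,-24.5,-40.3]], "dr": [[0,0,0],[0,0,0],[0,0,0],[0,0,0],[0,0,0],[0,0,0],[0,0,0],[0,0,0],[0,0,0],[0,0,0]]}' 1 30
python3 -m creep '{"delta_pos": [[0,-0.9,-1.5],[0,-0.9,-1.5],[4,-0.9,-1.5],[8,-0.9,-1.5],[12,-0.9,-1.5],[16,-0.9,-1.5],[20,-0.9,-1.5],[22,-0.9,-1.5],[22.8,-0.9,-1.5],[22.8,-0.9,-1.5]], "dr": [[0,0,0],[0,0,0],[0,0,0],[0,0,0],[0,0,0],[0,0,0],[0,0,0],[0,0,0],[0,0,0],[0,0,0]]}' 1 30
python3 -m creep '{"delta_pos": [[0,0,0],[0,0,0],[0,0,0],[0,0,0],[0,0,0],[0,0,0],[0,0,0],[0,0,0]], "dr": [[0,0,0],[0,0,0],[0,0,0],[0,0,0],[0,0,0],[0,0,0],[0,0,0],[0,0,0]]}' -1 30
```

```text
clock: 8.9
position: [0.3819, 0.269, 0.2402]
ee_rot: [-0.5, -0.499, -0.5, 0.501]
contact_force: [1.3, 0.5, 0.0]
width: 0.0851
clock: 9.9
position: [0.3747, 0.2818, 0.0122]
ee_rot: [-0.5, -0.499, -0.5, 0.501]
contact_force: [-0.3, -1.1, 0.9]
width: 0.0857
clock: 10.7
position: [0.3762, 0.2834, 0.0148]
ee_rot: [0.501, 0.501, 0.5, -0.499]
contact_force: [0.3, -1.0, 6.0]
width: 0.0556
```

```bash
python3 -m creep '{"delta_pos": [[-1,0,0],[-3,0,0],[-7,0,0],[-11.5,0,0],[-16,0,0],[-20,0,0],[-22.5,0,0],[-23,0,0],[-23,0,0]], "dr": [[0,0,0],[0,0,0],[0,0,0],[0,0,0],[0,0,0],[0,0,0],[0,0,0],[0,0,0],[0,0,0]]}' - 30
python3 -m creep '{"delta_pos": [[0,2,1.1],[0,6,3.3],[0,10,5.4],[0,14,7.6],[0,17.5,9.5],[0,20,10.9],[0,21.4,11.6],[0,21.9,11.9],[0,21.9,11.9],[0,21.9,11.9]], "dr": [[0,0,0],[0,0,0],[0,0,0],[0,0,0],[0,0,0],[0,0,0],[0,0,0],[0,0,0],[0,0,0],[0,0,0]]}' - 30
python3 held.py green .2
```

```text
clock: 11.6
position: [0.375, 0.2831, 0.2441]
ee_rot: [0.5, 0.501, 0.5, -0.499]
contact_force: [-0.1, -0.1, -0.9]
width: 0.056
clock: 12.6
position: [0.5925, 0.1648, 0.243]
ee_rot: [0.5, 0.499, 0.501, -0.5]
contact_force: [0.6, 0.5, -1.1]
width: 0.0559
[0.59251729 0.16480716 0.2430242 ] [ 0.63292674  0.54940808 -1.08708296] 0.055866843863354616
scene 653 z [0.2314 0.2728 0.2828] wall (array([0.59122359, 0.1632035 ]), np.float64(0.001071695286786494)) 327
side 479 z [0.2339 0.2746 0.2828] wall (array([0.59119885, 0.16448167]), np.float64(0.001260199641173661)) 226
```

```bash
python3 -m creep '{"delta_pos": [[2,0.2,0],[4,0.2,0],[6,0.2,0],[7.5,0.2,0],[8.5,0.2,0],[9,0.2,0],[9.2,0.2,0],[9.3,0.2,0],[9.4,0.2,0],[9.4,0.2,0]], "dr": [[0,0,0],[0,0,0],[0,0,0],[0,0,0],[0,0,0],[0,0,0],[0,0,0],[0,0,0],[0,0,0],[0,0,0]]}' - 30
python3 -m creep '{"delta_pos": [[0.1,0,0],[0.15,0,0],[0.2,0,0],[0.2,0,0]], "dr": [[0,0,0],[0,0,0],[0,0,0],[0,0,0]]}' - 30
python3 held.py green .138
```

```text
clock: 13.7
position: [0.5965, 0.1641, 0.1499]
ee_rot: [0.5, 0.5, 0.5, -0.5]
contact_force: [1.1, 1.0, 0.4]
width: 0.0557
clock: 14.1
position: [0.5965, 0.164, 0.1498]
ee_rot: [0.501, 0.501, 0.499, -0.499]
contact_force: [-2.3, -0.8, 9.4]
width: 0.0556
[0.59650297 0.16401897 0.14980442] [-2.33701736 -0.8265138   9.38433955] 0.05561700965706322
scene 580 z [0.1386 0.1805 0.1908] wall (array([0.5950222 , 0.16259222]), np.float64(0.0014769834426423053)) 293
side 426 z [0.14   0.1822 0.19  ] wall (array([0.59479488, 0.16348656]), np.float64(0.0014180160422288537)) 199
```

```bash
python3 -m creep '{"delta_pos": [[0,0,0],[0,0,0],[0,0,0],[0,0,0],[0,0,0],[-1,0,0],[-3,0,0],[-6,0,0],[-9.5,0,0],[-9.5,0,0]], "dr": [[0,0,0],[0,0,0],[0,0,0],[0,0,0],[0,0,0],[0,0,0],[0,0,0],[0,0,0],[0,0,0],[0,0,0]]}' 1 30
python3 held.py green .138
python3 -m creep '{"delta_pos": [[0,-3,1.6],[0,-7,3.8],[0,-11,6],[0,-14,7.7],[0,-14.7,8.1],[0,-14.7,8.1],[4,-14.7,8.1],[8,-14.7,8.1],[12,-14.7,8.1],[16,-14.7,8.1]], "dr": [[0,0,0],[0,0,0],[0,0,0],[0,0,0],[0,0,0],[0,0,0],[0,0,0],[0,0,0],[0,0,0],[0,0,0]]}' 1 30
python3 -m creep '{"delta_pos": [[4,0,0],[6,0,0],[6.9,0,0],[6.9,0,0]], "dr": [[0,0,0],[0,0,0],[0,0,0],[0,0,0]]}' 1 30
python3 -m creep '{"delta_pos": [[0,0,0],[0,0,0],[0,0,0],[0,0,0],[0,0,0],[0,0,0],[0,0,0],[0,0,0]], "dr": [[0,0,0],[0,0,0],[0,0,0],[0,0,0],[0,0,0],[0,0,0],[0,0,0],[0,0,0]]}' -1 30
```

```text
clock: 15.2
position: [0.5991, 0.1645, 0.2487]
ee_rot: [0.502, 0.503, 0.498, -0.497]
contact_force: [0.7, 0.2, 0.7]
width: 0.0854
[0.5991041  0.16451337 0.24870026] [0.65019582 0.16663521 0.67251518] 0.08542936760962903
scene 713 z [0.1391 0.1822 0.1901] wall (array([0.59512159, 0.1626455 ]), np.float64(0.0012567036027905704)) 339
side 473 z [0.1387 0.1851 0.1898] wall (array([0.59471858, 0.16362626]), np.float64(0.001358236501974592)) 196
clock: 16.3
position: [0.4507, 0.0836, 0.0805]
ee_rot: [0.5, 0.5, 0.5, -0.499]
contact_force: [0.7, 0.4, -0.8]
width: 0.0853
clock: 16.7
position: [0.4493, 0.0833, 0.0119]
ee_rot: [0.499, 0.499, 0.501, -0.5]
contact_force: [-0.2, 0.5, -0.3]
width: 0.0854
clock: 17.5
position: [0.4506, 0.0831, 0.0147]
ee_rot: [0.501, 0.501, 0.499, -0.499]
contact_force: [0.3, 0.8, 6.0]
width: 0.0559
```

```bash
python3 -m creep '{"delta_pos": [[-1,0,0],[-3,0,0],[-7,0,0],[-11.5,0,0],[-16,0,0],[-20,0,0],[-22.5,0,0],[-23,0,0],[-23,0,0]], "dr": [[0,0,0],[0,0,0],[0,0,0],[0,0,0],[0,0,0],[0,0,0],[0,0,0],[0,0,0],[0,0,0]]}' - 30
python3 -m creep '{"delta_pos": [[0,0.4,-2],[0,1.2,-6],[0,2,-10.5],[0,2.8,-15],[0,3.7,-19.5],[0,4.5,-24],[0,5.3,-28],[0,5.8,-30.7],[0,6.1,-32.1],[0,6.1,-32.1]], "dr": [[0,0,0],[0,0,0],[0,0,0],[0,0,0],[0,0,0],[0,0,0],[0,0,0],[0,0,0],[0,0,0],[0,0,0]]}' - 30
python3 -m creep '{"delta_pos": [[0,0,0],[0,0,0]], "dr": [[0,0,0],[0,0,0]]}' - 30
python3 held.py coral .2
```

```text
clock: 18.4
position: [0.4489, 0.0829, 0.244]
ee_rot: [0.5, 0.5, 0.5, -0.5]
contact_force: [-0.8, -0.4, 0.5]
width: 0.0559
clock: 19.4
position: [0.5094, 0.4047, 0.2407]
ee_rot: [-0.5, -0.498, -0.501, 0.501]
contact_force: [-0.3, -1.1, 0.3]
width: 0.0562
clock: 19.6
position: [0.5097, 0.4022, 0.2431]
ee_rot: [-0.5, -0.5, -0.5, 0.501]
contact_force: [-0.1, 0.1, -0.1]
width: 0.0564
[0.50973921 0.40220831 0.24307652] [-0.11568274  0.14209803 -0.13629803] 0.05636151294593837
scene 732 z [0.2306 0.2736 0.2875] wall (array([0.53201678, 0.44648566]), np.float64(0.005591288325216847)) 399
side 640 z [0.2323 0.269  0.2837] wall (array([0.50833125, 0.40221621]), np.float64(0.0014657340751385618)) 357
```

```bash
python3 -m creep '{"delta_pos": [[2,0,-0.1],[4,0,-0.1],[6,0,-0.1],[7.5,0,-0.1],[8.5,0,-0.1],[9,0,-0.1],[9.2,0,-0.1],[9.3,0,-0.1],[9.4,0,-0.1],[9.4,0,-0.1]], "dr": [[0,0,0],[0,0,0],[0,0,0],[0,0,0],[0,0,0],[0,0,0],[0,0,0],[0,0,0],[0,0,0],[0,0,0]]}' - 30
python3 -m creep '{"delta_pos": [[0.1,0,0],[0.15,0,0],[0.2,0,0],[0.2,0,0]], "dr": [[0,0,0],[0,0,0],[0,0,0],[0,0,0]]}' - 30
python3 held.py coral .138
```

```text
clock: 20.7
position: [0.5103, 0.4052, 0.1498]
ee_rot: [0.5, 0.5, 0.5, -0.5]
contact_force: [0.3, 0.1, 0.1]
width: 0.056
clock: 21.1
position: [0.5104, 0.4053, 0.1497]
ee_rot: [0.5, 0.501, 0.5, -0.499]
contact_force: [-1.8, -0.8, 8.3]
width: 0.0565
[0.51038966 0.40525707 0.14974457] [-1.78134479 -0.75146757  8.26652851] 0.05646795108079022
scene 637 z [0.1385 0.1825 0.217 ] wall (array([0.51146222, 0.40153164]), np.float64(0.0047781051949371215)) 621
side 563 z [0.1388 0.1772 0.1906] wall (array([0.50857662, 0.40487793]), np.float64(0.00157872677922482)) 311
```

```bash
python3 -m creep '{"delta_pos": [[0,0,0],[0,0,0],[0,0,0],[0,0,0],[0,0,0],[-1,0,0],[-3,0,0],[-6,0,0],[-9.5,0,0],[-9.5,0,0]], "dr": [[0,0,0],[0,0,0],[0,0,0],[0,0,0],[0,0,0],[0,0,0],[0,0,0],[0,0,0],[0,0,0],[0,0,0]]}' 1 30
cat > lid.py <<'E'
from m import *
import sys
x0,y0,z0=map(float,sys.argv[1:4])
AB=[];AR=[]
for n in("scene","side"):
    p,d,K,R,t=cam(n); cv2.imwrite(f"pics/l_{n}.png",p); P=cloud(d,K,R,t); h=cv2.cvtColor(p,cv2.COLOR_BGR2HSV)
    m=(cv2.inRange(h,(128,50,20),(165,255,255))>0)&(d>0); P=P[m]; r=np.hypot(P[:,0]-x0,P[:,1]-y0)
    B=P[(r<.045)&(P[:,2]>z0+.036)&(P[:,2]<z0+.05)]; T=P[(r<.08)&(P[:,2]>z0+.019)&(P[:,2]<z0+.031)]
    if len(B)>10: print(n,"bar",cv2.minAreaRect(B[:,:2].astype(np.float32)*1000),"z",np.median(B[:,2]),len(B))
    print(n,"rim",cv2.minEnclosingCircle(T[:,:2].astype(np.float32)*1000),len(T))
    c=np.linalg.lstsq(np.c_[T[:,:2]-[x0,y0],np.ones(len(T))],T[:,2],rcond=None)[0]; print("  plane slope deg",np.degrees(c[:2]).round(2),"z",c[2].round(4))
E
python3 held.py coral .138; python3 lid.py .462 -.077 0
```

```text
clock: 22.2
position: [0.5126, 0.4066, 0.249]
ee_rot: [0.501, 0.504, 0.499, -0.496]
contact_force: [0.2, 0.0, 0.2]
width: 0.0854
[0.51260001 0.40664278 0.24898107] [0.18863471 0.02856426 0.21651511] 0.08542661527752966
scene 913 z [0.1396 0.1846 0.1903] wall (array([0.50887823, 0.40407716]), np.float64(0.0010726647406598757)) 397
side 585 z [0.1391 0.1772 0.1898] wall (array([0.50859565, 0.40513809]), np.float64(0.0014287352528286402)) 310
scene bar ((463.277587890625, -76.08390808105469), (63.33565902709961, 13.7791166305542), 53.4498291015625) z 0.04063748633382584 75
scene rim ((461.6649169921875, -76.09468841552734), 62.83283233642578) 877
  plane slope deg [-0.07 -0.21] z 0.0252
side bar ((459.4748229980469, -79.24301147460938), (62.338443756103516, 13.805620193481445), 53.16013717651367) z 0.04095301042886624 143
side rim ((459.34893798828125, -79.57933807373047), 59.74197006225586) 1591
  plane slope deg [-0.02  0.09] z 0.0254
```

```bash
python3 -m creep '{"delta_pos": [[0,-0.3,3],[0,-0.8,8],[0,-1.3,13],[0,-1.8,18],[0,-2.3,23],[0,-2.8,28],[0,-3.3,33],[0,-3.8,38],[0,-4.3,43],[0,-4.8,47]], "dr": [[0,0,0],[0,0,0],[0,0,0],[0,0,0],[0,0,0],[0,0,0],[0,0,0],[0,0,0],[0,0,0],[0,0,0]]}' 1 30
python3 -m creep '{"delta_pos": [[0,-0.1,1.3],[0,-0.1,1.3],[3,-0.1,1.3],[6,-0.1,1.3],[10,-0.1,1.3],[14,-0.1,1.3],[17,-0.1,1.3],[17,-0.1,1.3]], "dr": [[0.13,0,0],[0.26,0,0],[0.39,0,0],[0.52,0,0],[0.645,0,0],[0.645,0,0],[0.645,0,0],[0.645,0,0]]}' 1 30
python3 - <<'E'
from h import *
s=manip.get_state(); print(s['position'])
for n in("side","wrist"): cv2.imwrite(f"pics/w_{n}.png",cam(n)[0])
a=cv2.imread("pics/w_side.png")[160:340,220:460];b=cv2.imread("pics/w_wrist.png")
cv2.imwrite("pics/w.png",np.hstack([cv2.resize(a,(400,300)),cv2.resize(b,(400,300))]))
E
```

```text
clock: 23.4
position: [0.4607, -0.0671, 0.2411]
ee_rot: [-0.499, -0.5, -0.5, 0.501]
contact_force: [-0.2, 0.2, 0.1]
width: 0.0855
clock: 24.2
position: [0.4565, -0.0766, 0.068]
ee_rot: [-0.313, -0.63, -0.319, 0.636]
contact_force: [-0.8, 0.5, -0.2]
width: 0.0856
[ 0.45645673 -0.07659114  0.06795774]
```

View pics/w.png

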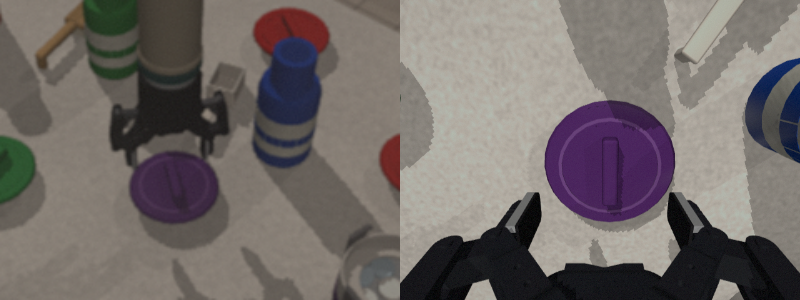

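The left half shows the jaws over the plum lid (172,187), with the blue cup square on its bottle (293,70). In the right half the bar (610,175) runs parallel to the pads and lies almost midway between them.

```bash
python3 -m creep '{"delta_pos": [[0,0,0],[1,0,0],[2.5,0,0],[3.7,0,0],[4.3,0,0],[4.3,0,0],[4.3,0,0]], "dr": [[0,0,0],[0,0,0],[0,0,0],[0,0,0],[0,0,0],[0,0,0],[0,0,0]]}' 1 30
python3 -m creep '{"delta_pos": [[0,0,0],[0,0,0],[0,0,0],[0,0,0],[0,0,0],[0,0,0],[0,0,0],[0,0,0],[0,0,0],[0,0,0]], "dr": [[0,0,0],[0,0,0],[0,0,0],[0,0,0],[0,0,0],[0,0,0],[0,0,0],[0,0,0],[0,0,0],[0,0,0]]}' -1 60
```

```text
clock: 25.0
position: [0.4615, -0.0781, 0.0298]
ee_rot: [0.316, 0.633, 0.315, -0.632]
contact_force: [0.1, -0.3, 0.1]
width: 0.0854
clock: 26.0
position: [0.4613, -0.0781, 0.0297]
ee_rot: [0.316, 0.633, 0.316, -0.633]
contact_force: [0.1, -0.0, 5.3]
width: 0.0122
```

```bash
python3 -m creep '{"delta_pos": [[-0.5,0,0],[-2,0,0],[-4,0,0],[-8,0,0],[-12,0,0],[-15,0,0],[-17,0,0],[-17,0,0],[-17,0,0]], "dr": [[0,0,0],[0,0,0],[0,0,0],[0,0,0],[0,0,0],[0,0,0],[0,0,0],[0,0,0],[0,0,0]]}' - 60
python3 lid.py .461 -.078 .17
python3 - <<'E'
from h import *
from scipy.spatial.transform import Rotation as Ro
s=manip.get_state(); q=s['ee_rot']; R=Ro.from_quat([*q[1:],q[0]]); print(s['position'],s['width'],R.as_matrix().round(3).tolist())
print("to tub tool cm",R.inv().apply(np.array([.498-.461,-.382+.078,0]))*100)
E
```

```text
clock: 26.9
position: [0.4605, -0.0778, 0.1988]
ee_rot: [-0.316, -0.633, -0.316, 0.633]
contact_force: [-0.6, -0.7, -1.0]
width: 0.0126
scene bar ((464.0445251464844, -75.97395324707031), (57.03739547729492, 30.858858108520508), 76.5423355102539) z 0.20975664106133635 65
scene rim ((462.4068908691406, -74.97433471679688), 62.83113479614258) 828
  plane slope deg [-0.21 -0.22] z 0.1942
side bar ((455.1022644042969, -77.92510986328125), (57.77436065673828, 34.86939239501953), 73.5482406616211) z 0.20991287925694674 141
side rim ((457.7200927734375, -79.3121337890625), 60.57041549682617) 1581
  plane slope deg [0.01 0.38] z 0.1937
[ 0.45989638 -0.07763596  0.19776399] 0.01224729183999456 [[-0.003, 0.799, -0.601], [0.001, -0.601, -0.799], [-1.0, -0.003, 0.001]]
to tub tool cm [-0.04205714 21.23436778 22.06694034]
```

```bash
python3 -m creep '{"delta_pos": [[0,2,2.1],[0,5,5.2],[0,8,8.3],[0,11,11.5],[0,14,14.6],[0,17,17.7],[0,19.5,20.3],[0,20.8,21.7],[0,21.2,22.1],[0,21.2,22.1]], "dr": [[0,0,0],[0,0,0],[0,0,0],[0,0,0],[0,0,0],[0,0,0],[0,0,0],[0,0,0],[0,0,0],[0,0,0]]}' - 60
python3 -m creep '{"delta_pos": [[0,0,0],[2,0,0],[4,0,0],[6,0,0],[7.5,0,0],[8,0,0],[8,0,0],[8,0,0]], "dr": [[0,0,0],[0,0,0],[0,0,0],[0,0,0],[0,0,0],[0,0,0],[0,0,0],[0,0,0]]}' - 60
python3 lid.py .498 -.382 .09
python3 - <<'E'
from h import *
a=cv2.imread("pics/l_side.png")[240:440,340:580];b=cv2.imread("pics/l_scene.png")[90:240,180:380]
cv2.imwrite("pics/t.png",np.hstack([cv2.resize(a,(400,333)),cv2.resize(b,(400,333))]))
E
```

```text
clock: 28.0
position: [0.4971, -0.3813, 0.1981]
ee_rot: [-0.315, -0.633, -0.317, 0.633]
contact_force: [0.2, 0.4, -1.0]
width: 0.0121
clock: 28.8
position: [0.4982, -0.3817, 0.1204]
ee_rot: [0.317, 0.633, 0.315, -0.632]
contact_force: [-0.1, -0.1, 0.1]
width: 0.0122
scene bar ((506.95294189453125, -379.7764892578125), (64.1551513671875, 23.70789337158203), 69.12000274658203) z 0.13122694777619878 47
scene rim ((497.8110046386719, -377.8656005859375), 62.76533889770508) 577
  plane slope deg [-0.52 -0.39] z 0.1155
side bar ((482.87274169921875, -386.9802551269531), (37.345863342285156, 27.694368362426758), 48.868221282958984) z 0.13153405731182347 121
side rim ((494.1434631347656, -380.9607238769531), 60.081275939941406) 1952
  plane slope deg [0.07 0.13] z 0.116
```

View pics/t.png

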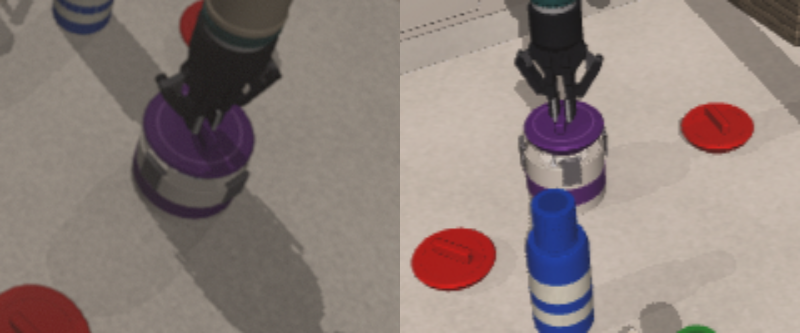

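The lid hangs level over the tub, centred between the lugs in both views: side (198,135), scene (565,125). I'll lower it slowly.

```bash
python3 -m creep '{"delta_pos": [[0.3,0.1,0],[0.6,0.1,0],[0.9,0.1,0],[1.1,0.1,0],[1.2,0.1,0],[1.2,0.1,0]], "dr": [[0,0,0],[0,0,0],[0,0,0],[0,0,0],[0,0,0],[0,0,0]]}' - 60
python3 -m creep '{"delta_pos": [[0.1,0,0],[0.15,0,0],[0.2,0,0],[0.2,0,0]], "dr": [[0,0,0],[0,0,0],[0,0,0],[0,0,0]]}' - 60
python3 -c "
from rig import manip;s=manip.get_state();print(s['moment'],s['contact_force'])"
```

```text
clock: 29.5
position: [0.4992, -0.3835, 0.1079]
ee_rot: [0.317, 0.633, 0.315, -0.632]
contact_force: [1.9, -1.5, 2.7]
width: 0.0123
clock: 29.9
position: [0.4992, -0.3834, 0.1065]
ee_rot: [0.317, 0.633, 0.315, -0.632]
contact_force: [0.4, -1.0, 5.9]
width: 0.0123
[-0.18404209 -0.1194546  -0.03835046] [ 0.36480064 -0.9893137   5.94916668]
```

Resting on the lugs. I'll press straight down while still gripping, so it stays level.

```bash
python3 -m creep '{"delta_pos": [[0.1,0,0],[0.2,0,0],[0.3,0,0],[0.3,0,0]], "dr": [[0,0,0],[0,0,0],[0,0,0],[0,0,0]]}' - 60
python3 -m creep '{"delta_pos": [[0.1,0,0],[0.2,0,0],[0.2,0,0]], "dr": [[0,0,0],[0,0,0],[0,0,0]]}' - 60
python3 -m creep '{"delta_pos": [[0.1,0,0],[0.2,0,0],[0.2,0,0]], "dr": [[0,0,0],[0,0,0],[0,0,0]]}' - 60
python3 lid.py .498 -.382 .07
```

```text
clock: 30.3
position: [0.4982, -0.3825, 0.1015]
ee_rot: [-0.315, -0.633, -0.316, 0.633]
contact_force: [2.1, -1.7, -2.7]
width: 0.0123
clock: 30.6
position: [0.4983, -0.3825, 0.0995]
ee_rot: [-0.315, -0.633, -0.316, 0.633]
contact_force: [2.6, -1.9, -4.5]
width: 0.0119
clock: 30.9
position: [0.4984, -0.3829, 0.0983]
ee_rot: [-0.316, -0.633, -0.316, 0.633]
contact_force: [2.6, -2.6, -2.5]
width: 0.0119
scene bar ((502.8534240722656, -379.1795349121094), (56.942989349365234, 33.29240417480469), 88.45045471191406) z 0.10845288289255664 40
scene rim ((498.67401123046875, -381.78485107421875), 64.546630859375) 548
  plane slope deg [0.14 0.09] z 0.0936
side bar ((481.96771240234375, -389.3919677734375), (32.275997161865234, 27.940645217895508), 50.303138732910156) z 0.1095870930794672 102
side rim ((494.31378173828125, -382.75836181640625), 60.45158386230469) 1862
  plane slope deg [ 0.13 -0.16] z 0.0938
```

```bash
python3 -m creep '{"delta_pos": [[0,0,0],[0,0,0],[0,0,0],[0,0,0],[0,0,0],[-1,0,0],[-4,0,0],[-8,0,0],[-12,0,0],[-15,0,0]], "dr": [[0,0,0],[0,0,0],[0,0,0],[0,0,0],[0,0,0],[0,0,0],[0,0,0],[0,0,0],[0,0,0],[0,0,0]]}' 0 60
python3 -m creep '{"delta_pos": [[0,-4,-4],[0,-8,-8],[0,-12,-12],[0,-15,-15],[0,-15,-15]], "dr": [[0,0,0],[0,0,0],[0,0,0],[0,0,0],[0,0,0]]}' 0 60
python3 lid.py .498 -.382 .068
python3 - <<'E'
from h import *
from fit import wall
V=[]
for n in("scene","side"):
    p,d,K,R,t=cam(n); V.append(dict(p=p,d=d,K=K,R=R,t=t))
for n,c in dict(blue=(.6269,-.1356),green=(.5932,.164),coral=(.5078,.4041)).items():
    print(n,"bottle",wall(V,c,.042,(.012,.122),.06)[0],"cup",wall(V,c,.028,(.145,.178),.04)[:2])
    for v in V:
        P=cloud(v["d"],v["K"],v["R"],v["t"])[v["d"]>0]; T=P[(np.hypot(*(P[:,:2]-c).T)<.03)&(P[:,2]>.182)&(P[:,2]<.195)]
        k=np.linalg.lstsq(np.c_[T[:,:2]-c,np.ones(len(T))],T[:,2],rcond=None)[0]; print("  top z",k[2].round(4),"slope deg",np.degrees(k[:2]).round(1),len(T))
a=V[1]["p"][100:400,160:520];b=V[0]["p"][120:380,170:460]
cv2.imwrite("pics/f.png",np.hstack([cv2.resize(a,(400,333)),cv2.resize(b,(400,333))]))
E
```

```text
clock: 32.0
position: [0.4988, -0.3831, 0.2521]
ee_rot: [0.317, 0.633, 0.314, -0.632]
contact_force: [0.8, -1.0, 0.2]
width: 0.043
clock: 32.5
position: [0.467, -0.1679, 0.2494]
ee_rot: [0.316, 0.633, 0.318, -0.632]
contact_force: [-0.0, -0.7, -0.3]
width: 0.0429
scene bar ((500.4654235839844, -378.6039123535156), (59.77828598022461, 15.149968147277832), 52.24705123901367) z 0.10835204839440304 56
scene rim ((498.8716735839844, -382.6012878417969), 64.2435302734375) 624
  plane slope deg [0.22 0.12] z 0.0928
side bar ((496.6905212402344, -382.0661926269531), (62.96406173706055, 14.541037559509277), 52.72752380371094) z 0.10853779448139392 229
side rim ((495.98992919921875, -383.5617370605469), 60.38722229003906) 2443
  plane slope deg [-0.03  0.16] z 0.0932
blue bottle [ 0.6268 -0.1356] cup (array([ 0.6282, -0.1353]), np.float64(0.0012))
  top z 0.1867 slope deg [-0.1 -0.4] 242
  top z 0.1867 slope deg [0.9 0.7] 150
green bottle [0.5932 0.164 ] cup (array([0.595 , 0.1632]), np.float64(0.0012))
  top z 0.1871 slope deg [ 0.1 -0.6] 352
  top z 0.1872 slope deg [0.9 1.1] 303
coral bottle [0.5078 0.404 ] cup (array([0.5089, 0.4047]), np.float64(0.0012))
  top z 0.1874 slope deg [-1.2 -0.3] 491
  top z 0.1872 slope deg [0.9 1.7] 263
```

View pics/f.png

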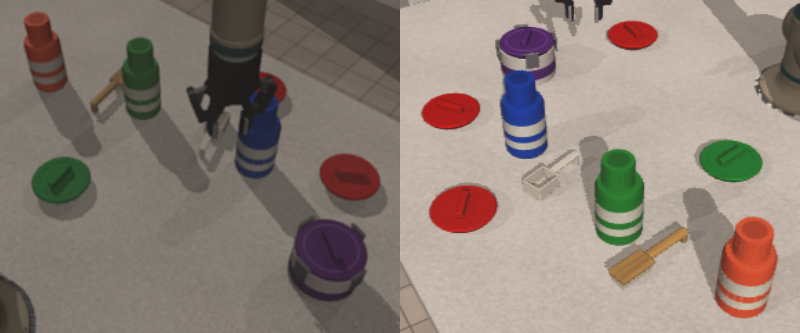

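Both views show the three cups square on the bottles of their own colour (left half 37,30; 140,60; 260,115) and the lid level under the lugs (328,258). The brush and scoop have not moved. Handing in.

```bash
python3 -c "from rig import manip; print(manip.sign_off())"
```

```text
the job is handed in; nothing more can be done
None
```

I put the blue, green and coral cups over the caps of their own bottles. Then I laid the plum lid on the tub, pressed it straight down until it snapped home, and handed in at about 33 s.

- **Cups:** the tops measured 186.7 to 187.4 mm high, against 187 mm when seated, and sit within about 2 mm of the bottle axes. Fitted tilt was at most about 1–2°; the two cameras disagree by that much, so I read it as noise.
- **Bottles:** their positions have not changed, to within 0.1 mm.
- **Lid:** its top measured 93 mm and the bar top 108.5 mm, against 93 and 109 mm when seated. It is level to within 0.25° in both views.
- **Brush and scoop:** they look undisturbed in the pictures; I did not measure them.
- **Disagreements:** the cameras differed by up to 4 mm on the lid's position, so I used their mean. One scene-camera fit of the coral cup while it was held was bad; I went by the side camera, and the check after release agreed.

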